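# Turn the bracket for its second gauging pass and hold the sprung pointer at the mark

## Robot

A 7-joint arm with a two-finger parallel gripper is mounted at the origin on the work surface. World frame = base frame: x ahead of the robot, y to its left, z up, the work surface at z = 0. Lengths are in m, angles in rad, forces in N, time in s.
With the tool pointing down it reaches from about 0.425 to 1.025 m from the base axis. Payload 3.6 kg.
Tool frame: the origin (TCP) lies midway between the tips of the shut fingers; the grasp point (between the pads) lies 19 mm behind it; z points along the fingers, y is the direction in which the jaws open and shut (so a half turn about z gives the same grasp; the last joint's range is limited). The gripper opens to 85 mm and grips with 20 to 120 N. Pads are 22 mm wide; open, the fingers measure 114 mm over their backs; the gripper's body (76 mm by 85 mm) begins 54 mm behind the grasp point. The pads swing forward as they close: fully open they stand 13 mm farther back than shut.
Start: joints at [1.153, 0.591, 0.048, 1.609, -0.033, 0.943, -0.034], TCP at [0.231, -0.687, 0.231] pointing down, gripper open.
Joint ranges: [-2.69, 2.69], [-0.47, 2.24], [-1.27, 1.36], [0.19, 2.51], [-1.53, 4.68], [0.08, 2.07], [-3.09, 3.09]. Speed limits (rad/s): [2.57, 2.57, 3.14, 3.14, 3.14, 3.14, 3.14].

## Interface

Orientations are given as a unit quaternion [x, y, z, w].
In Python, from bench import arm gives the robot as it stands.
- The arm moves only by the tool send_rows, never from a script. Its argument "deltas" is a list of rows, each a list of 7 numbers: the turn, a rotation vector about the world's x, y, z in rad, then the shift along the world's x, y, z in units of 25 mm (1.0 is 25 mm), then the finger opening in mm, from 0 to 85.4. In form: [[rx, ry, rz, dx, dy, dz, fingers], ...]. A call has 1 to 5 rows; each row shifts and turns the pose as measured when the row begins; what a row does not reach is not made up. A row lasts 1/10 s, in which the tool goes at most 50 mm and 8.59 degrees, less where a joint would pass 70% of its speed; a pose out of reach is approached as far as the arm can. A call is refused whole if a number of a shift passes 1 or a number of a turn 0.15, either way. A call with a gripper value outside its range is refused whole. The fingers move at their own pace and stop on an object; "squeeze" is the grip in N (left out, the last holds). Time passes only in rows, so rows that do not move let the fingers close. It gives the time, the measured TCP pose, the force and the opening at its end, in the units of the state.
- arm.get_obs(): the state, without advancing time (a new reading comes with each control period).
- arm.capture(name): name is "scene" or "top" or "wrist"; returns the picture (400x640x3 uint8, red, green, blue); there is no depth.
- arm.camera_params(name): a dict with "fx", "fy", "cx", "cy" (pixels), "rvec" (rotation vector, rad) and "tvec" (3), from world to camera coordinates, as OpenCV has them. Camera axes: x right, y down, z forward; pixel columns grow to the right and rows downward; lengths in m; the calibration is good to about 2 mm. A picture is of the moment at which its call begins: read the wrist's pose just before it. camera_params takes no time and is no camera call; for the wrist camera it gives the pose at the moment of the call.
- arm.hand_in(): hands the job in, once; it reports no verdict.
The state is a dict: "time": time; "q": joint angles; "joint_vel": joint speeds; "joint_torque": joint torques, N m; "tool_pos": TCP position; "eef_rot": TCP orientation; "force": force on the tool from outside, world axes, zero at the start; "ft_torque": the same for the moment, N m; "gripper_width": finger opening in m.
Only numpy, scipy, OpenCV 4.12 (cv2) and the standard library are available. Lean on these libraries where they do the work, as an engineer would, in place of code of your own. Each camera call takes 0.05 s, during which the arm holds its last target.

## Task

The bent bracket on the gauging fixture has had its bare leg checked: turn it, still standing on end on the plate, so that the outer face of its orange leg now lies flat against the dark stop bar, and let go of it. Then pull the sprung pointer rod out by its black upright knob until the yellow pointer is over the red length mark on the bar, and finish while still holding it there against its spring. Leave the bracket standing against the bar and everything else where it is.

Things in the scene. Friction and masses are not known exactly. Their poses are not given: they have to be found in the camera images.
- fixture: fixed aluminium plate, 230 x 330 x 12 mm, flat on the bench, carrying a stop bar and a sprung pointer rod. Origin: on the bench, below the middle of the bar's robot-side face, which is its plane x = 0. Plate top at z = 12; plate covers x -130 to +100, y -160 to +170 mm. z up; x points away from the robot within 0.3 rad
- bar_face (a point): middle of the robot-side face of the dark steel stop bar; axes as the fixture's. The bar is 20 mm thick (fixture x 0 to 20), 280 mm long (y -140 to +140) and stands from z = 12 to 47 mm; this point is at z = 29.5
- tube_mouth (a point): centre of the mouth of the steel tube (29 mm dia at its black end rings) that the rod slides out of; fixture x = 65, y = 45, z = 55 mm. Tube and rod lie parallel to the fixture's y; the tube runs from here to y = 164. Axes as the fixture's
- bare_leg (a point): centre of the bare steel leg of the bent bracket: an L of 8 mm plate seen from above, standing on end, 50 mm tall, 0.23 to 0.43 kg. The point is 25 mm above its underside, mid-thickness, mid-length. Bracket axes: z up; this leg runs along y, 70 mm long outside; its outer face looks to +x, 4 mm from this point; the bend's outer corner is at +4 x, +35 y mm from here
- bend (a point): outer corner of the bracket's bend, 25 mm above its underside; bracket axes. At the start it is 42 to 55 mm in front of the bar, the bare leg's outer face looking at the bar within 0.2 rad. A quarter turn clockwise, seen from above, brings the orange outer face to the bar
- orange_face (a point): centre of the outer face of the bracket's orange leg, 25 mm above the underside. This leg runs from the bend to the bracket's -x, 60 mm long outside, 8 mm thick; its outer face looks to the bracket's +y. Bracket axes as for bare_leg
- knob_grip (a point): where to hold the black upright round knob on the rod, 18 mm dia: 100 mm above the bench; the knob's top is at 120 mm and its 18 mm shaft is free from 66 mm up. Axes as the fixture's. At rest it is at fixture x = 65, y = 0, 45 mm from the tube's mouth; it is pulled out along the fixture's -y
- pointer_tip (a point): near the free end of the yellow pointer, a 3 x 3 mm bar fixed to the knob that reaches over the stop bar; fixture x = 10, z = 60 mm. Moves with the rod, has the knob's y; axes as the fixture's
- mark_top (a point): centre of the top of the red length mark, a fixed tab on top of the stop bar: 16 mm across the bar, 12 mm along it, 5 mm high. Axes as the fixture's. It lies 50 to 90 mm in the fixture's -y from the pointer at rest
- rod (a joint): how far the pointer rod is pulled out of its tube, in m: 0 at rest, 0.10 at its end stop. Its spring pulls back with about 3.3 N at rest, 1.1 N more per 10 mm (8.8 N at 50 mm, 13.2 N at 90 mm); let go, it runs back to 0
- done_bracket: finished bracket, same shape as the one on the fixture (orange and bare leg, 50 mm tall), standing on the bench to the right; bystander, origin at the underside of its bend corner
- spray: white spray can with red cap, 56 mm dia, 170 mm tall; bystander, origin under its centre
- jar: blue jar with black cap, 60 mm dia, 90 mm tall; bystander, origin under its centre
- tape: yellow roll of tape lying flat, 90 mm dia, 22 mm high; bystander, origin under its centre
- screwdriver: screwdriver lying on the bench; bystander
- wrench: wrench lying on the bench; bystander
- disc: small brass setting disc, 28 mm dia, 22 mm high, standing on the fixture's plate near its robot-side left corner; bystander, origin under its centre
Things that resemble listed ones, but are neither listed nor needed, are in the scene too. Leave any pink or purple look-alike of the part that bears bare_leg alone.

How it is judged:
On the way, in this order (a step that is already met when the one before it is completed fails the run):
1. the bracket stands on the plate, let go, with its orange leg's outer face flat against the stop bar (x of orange_face in the frame of fixture between -0.005 and 0.003 m and angle between the y axis of orange_face and the x axis of fixture, either way round below 0.09 rad and y of orange_face in the frame of fixture between -0.115 and 0.115 m and z of orange_face in the frame of fixture between 0.032 and 0.042 m and angle between orange_face's own z axis and vertical below 0.09 rad and contact force between the fingers and bracket below 0.3 N and linear speed of bracket below 0.02 m/s), for 0.2 s.
2. then the pointer rod is pulled out until its pointer is over the red mark (y of pointer_tip in the frame of mark_top between -0.006 and 0.006 m and contact force between the fingers and rod above 3 N), for 0.2 s.
At the end, for the whole second after the job is handed in: Fingers still hold the rod (over 3 N), at rest, pointer within 6 mm of the red mark's middle, nothing else propping it; the bracket stands let go on the plate, its orange outer face within 5 mm and 5 degrees of the bar, upright, the whole leg on the bar's length (all of step 2 and x of orange_face in the frame of fixture between -0.005 and 0.003 m and angle between the y axis of orange_face and the x axis of fixture, either way round below 0.09 rad and y of orange_face in the frame of fixture between -0.115 and 0.115 m and z of orange_face in the frame of fixture between 0.032 and 0.042 m and angle between orange_face's own z axis and vertical below 0.09 rad and contact force between each of the fingers, rod and bracket below 0.3 N and velocity of joint rod between -0.01 and 0.01 m/s); the arm keeps its last pose, push and grip.
It fails at once if a bystander was moved more than 25 mm (distance of any of done_bracket, spray, jar, tape, screwdriver, wrench, disc from where it was at the start of the episode above 0.025 m).
It also fails if it takes over 54 s, if anything falls off the work surface, if the arm or the gripper's body presses on something with over 40 N, if the wrist force passes 120 N, or if a joint passes its speed limit or range.

## Working session

There is one attempt and no reset: what is moved stays moved. The work goes in short steps, Python scripts to look and compute and a tool call to move; the robot and the scene stay as the last step left them, time stands still between calls to the robot, and variables do not carry over. Pictures are saved under pics/ and viewed, and the job is handed in when it is done.

Besides the shell and the picture viewer there is one more tool, called after "Request:" by a JSON object that holds its "fn" and its "kwargs", one argument or row to a line. send_rows: Moves the arm, as the interface text tells. Its arguments: {"type":"object","properties":{"deltas":{"type":"array"},"squeeze":{"type":"number"}},"required":["deltas"]}

```bash
mkdir -p pics; ls; python3 - <<'E'
from bench import arm
import cv2,json
o=arm.get_obs();print(o)
for n in("scene","top","wrist"):
    print(n,arm.camera_params(n))
    cv2.imwrite(f"pics/{n}0.png",arm.capture(n)[:,:,::-1])
E
```

```text
pics
{'time': 0.0, 'q': array([ 1.15249848,  0.59215225,  0.0483065 ,  1.60985146, -0.03327428,
        0.94266884, -0.03367822]), 'joint_vel': array([-0.00128305, -0.00083377,  0.00136994, -0.00094943, -0.00112684,
        0.00085464,  0.00029733]), 'joint_torque': array([-9.36122706e-04, -5.48679328e+01,  1.54633105e+00, -1.98123568e+01,
        9.50931368e-03,  8.75977246e-03,  2.01576961e-05]), 'tool_pos': array([ 0.23108915, -0.6863042 ,  0.23010632]), 'eef_rot': array([ 9.86832625e-01,  1.61740765e-01, -2.59872304e-04, -1.10771602e-03]), 'force': array([ 0.45408198,  0.76984279, -0.67499788]), 'ft_torque': array([-0.00042554,  0.08548975,  0.00598589]), 'gripper_width': 0.08529611157308734}
scene {'fx': 432.3877319816064, 'fy': 432.3877319816064, 'cx': 316.7836845465419, 'cy': 200.83191910847893, 'rvec': array([ 0.70142934,  2.65790197, -1.0559021 ]), 'tvec': array([ 0.49024314, -0.09102329,  1.47907227])}
top {'fx': 503.6492336801444, 'fy': 503.6492336801444, 'cx': 311.34196190187856, 'cy': 203.59259164643913, 'rvec': array([ 2.1061236 , -2.16103713,  0.18874991]), 'tvec': array([-0.04764141,  0.5147518 ,  1.49809141])}
wrist {'fx': 278.93020780934756, 'fy': 278.93020780934756, 'cx': 320.15857863849214, 'cy': 202.49989108811047, 'rvec': array([-2.3352882 ,  1.67554158,  0.26647725]), 'tvec': array([-0.72331437, -0.04172646,  0.37955019])}
```

View pics/top0.png

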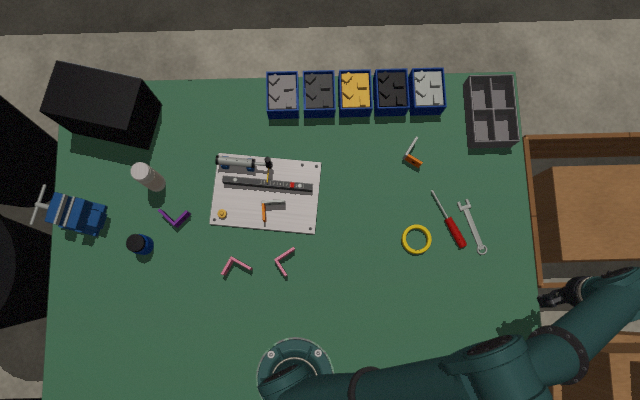

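View pics/scene0.png

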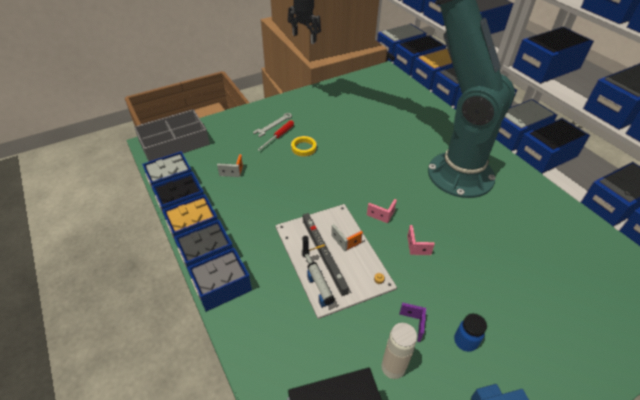

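View pics/wrist0.png

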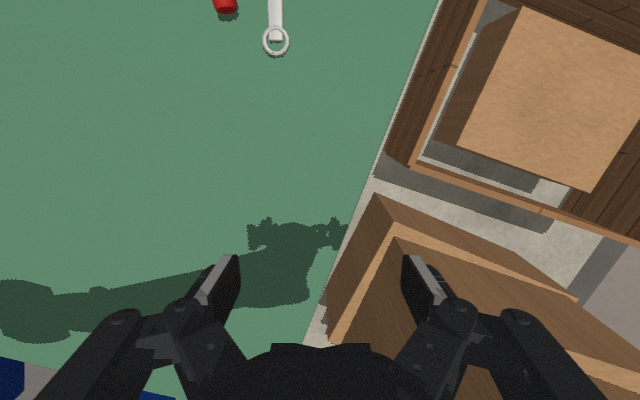

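Top view: fixture plate around (267,195), bracket corner near (265,205) with the orange leg pointing down to (264,220). Zooming in for the details.

```bash
cat > h.py <<'E'
import numpy as np,cv2
from scipy.spatial.transform import Rotation as R
from bench import arm
def cam(n):
    p=arm.camera_params(n);K=np.array([[p['fx'],0,p['cx']],[0,p['fy'],p['cy']],[0,0,1]]);return K,R.from_rotvec(p['rvec']).as_matrix(),np.array(p['tvec'])
def ray(c,u,v,z):
    K,r,t=c;o=-r.T@t;d=r.T@np.linalg.inv(K)@np.array([u,v,1.]);return o+d*(z-o[2])/d[2]
def proj(c,P):
    K,r,t=c;q=(r@np.atleast_2d(P).T).T+t;q=(K@q.T).T;return q[:,:2]/q[:,2:]
def tri(c1,p1,c2,p2):
    A=[]
    for c,p in((c1,p1),(c2,p2)):
        M=c[0]@np.c_[c[1],c[2]];A+= [p[0]*M[2]-M[0],p[1]*M[2]-M[1]]
    x=np.linalg.svd(np.array(A))[2][-1];return x[:3]/x[3]
def crop(im,x0,y0,x1,y1,s,name):
    c=cv2.resize(im[y0:y1,x0:x1,::-1],None,fx=s,fy=s,interpolation=cv2.INTER_CUBIC);cv2.imwrite(name,c)
E
python3 - <<'E'
from h import *
im=cv2.imread('pics/top0.png')[:,:,::-1];crop(im,205,145,330,240,6,'pics/topc.png')
im=cv2.imread('pics/scene0.png')[:,:,::-1];crop(im,265,195,400,320,4.5,'pics/scenec.png')
E
```

```text
(no output)
```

View pics/topc.png

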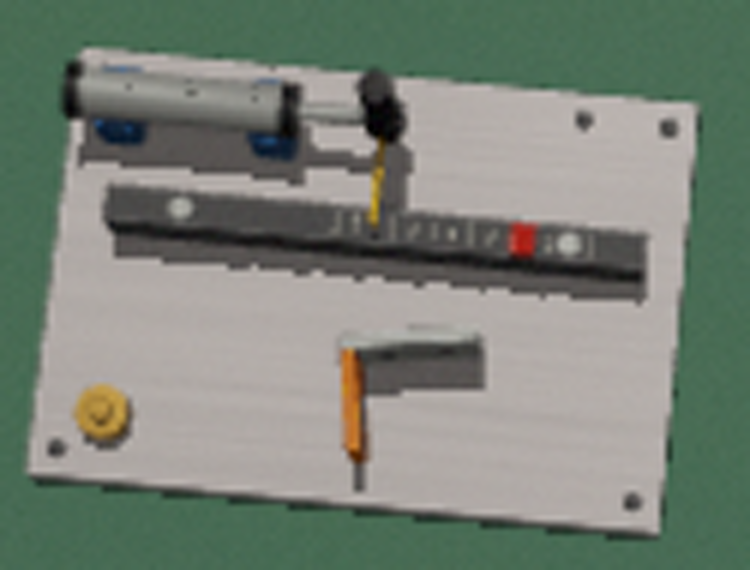

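View pics/scenec.png

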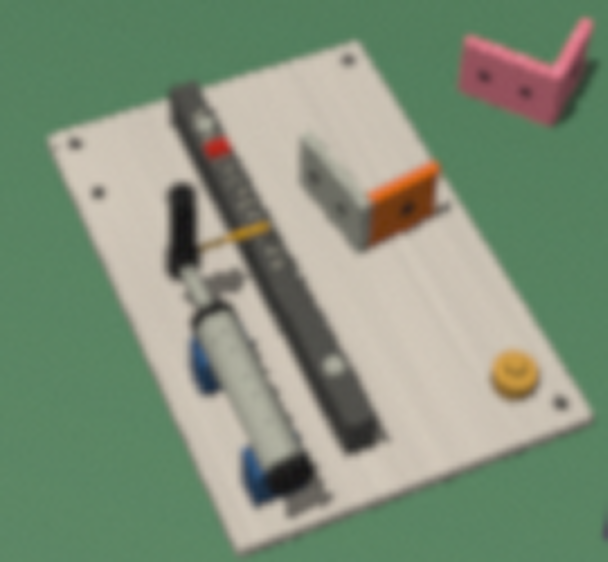

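Both views agree: the bare leg faces the bar, the orange leg points toward the robot, and the red mark is at about (291,185) in the top view. A coarse fix from the plate corners (hand-read, top crop) comes next.

```bash
cat >> h.py <<'E'
def fixfit(P):  # plate corners world (order: (100,170),(100,-160),(-130,-160),(-130,170))
    M=np.array([[.1,.17],[.1,-.16],[-.13,-.16],[-.13,.17]]);mc=M.mean(0);P=P[:,:2];pc=P.mean(0)
    a=np.angle(np.sum(((P-pc)@[1,1j])*np.conj((M-mc)@[1,1j])));c,s=np.cos(a),np.sin(a);Rm=np.array([[c,-s],[s,c]])
    t=pc-Rm@mc;return t,a,np.linalg.norm(P-(M@Rm.T+t),axis=1)
E
python3 - <<'E'
from h import *
c=cam('top')
f=lambda x,y:(205+x/6-.5,145+y/6-.5)
P=np.array([ray(c,*f(*p),.012) for p in((85,47),(698,103),(658,535),(28,472))])
t,a,e=fixfit(P);print(t,a,e)
Rm=np.array([[np.cos(a),-np.sin(a)],[np.sin(a),np.cos(a)]])
def fx(x,y,z): 
    p=ray(c,*f(x,y),z)[:2];return p.round(4),(Rm.T@(p-t)).round(4)
for n,p in dict(bend=(342,333,.062),bareend=(484,340,.062),orend=(358,460,.062),red=(523,240,.052),ptr=(375,222,.06),knob=(375,82,.12)).items(): print(n,*fx(*p))
c=cam('scene');g=lambda x,y:(265+x/4.5-.5,195+y/4.5-.5)
P2=np.array([ray(c,*g(*p),.012) for p in((238,552),(50,137),(357,42),(592,420))]);print(fixfit(P2))
E
```

```text
[0.57301237 0.07447542] -0.12210804973470536 [0.00182567 0.00185061 0.00112985 0.00152365]
bend [0.5252 0.0899] [-0.0493  0.0095]
bareend [0.5198 0.0183] [-0.046  -0.0622]
orend [0.4603 0.0825] [-0.1129 -0.0058]
red [ 0.573 -0.002] [ 0.0093 -0.0759]
ptr [0.5826 0.0728] [ 0.0097 -0.0005]
knob [0.6398 0.0671] [0.0672 0.0009]
(array([0.57541261, 0.07485911]), np.float64(-0.12622549469751207), array([0.00117905, 0.00187767, 0.00142646, 0.00164253]))
```

```bash
python3 - <<'E'
from h import *
c=cam('wrist');o=arm.get_obs();T=R.from_quat(o['eef_rot']).as_matrix()
print(o['time'],'cam pos tool',T.T@(-c[1].T@c[2]-o['tool_pos']));print('axes in tool',(c[1]@T).round(3))
E
```

```text
0.15 cam pos tool [ 0.07864639 -0.0011061  -0.14326288]
axes in tool [[ 0.001  1.    -0.002]
 [-0.951  0.001 -0.309]
 [-0.309  0.002  0.951]]
```

Request:
{"fn": "send_rows", "kwargs": {
  "deltas": [
    [0,0,0.05,0.4,0.95,0,85],
    [0,0,0.05,0.4,0.95,0,85],
    [0,0,0.05,0.4,0.95,0,85],
    [0,0,0.05,0.4,0.95,0,85],
    [0,0,0.05,0.4,0.95,0,85]
  ]
}}

```text
time: 0.65
tool_pos: [0.2777, -0.567, 0.2279]
eef_rot: [0.959, 0.284, -0.002, -0.001]
force: [0.8, 0.1, 0.4]
gripper_width: 0.0852
```

Request:
{"fn": "send_rows", "kwargs": {
  "deltas": [
    [0,0,0.05,0.4,1,0,60],
    [0,0,0.05,0.4,1,0,60],
    [0,0,0.05,0.4,1,0,60],
    [0,0,0.05,0.4,1,0,60],
    [0,0,0.05,0.4,1,0,60]
  ]
}}

```text
time: 1.15
tool_pos: [0.3284, -0.436, 0.2268]
eef_rot: [0.914, 0.406, -0.003, -0.002]
force: [-0.7, -0.6, 0.7]
gripper_width: 0.06
```

Request:
{"fn": "send_rows", "kwargs": {
  "deltas": [
    [0,0,0.05,0.4,1,0,50],
    [0,0,0.05,0.4,1,0,50],
    [0,0,0.05,0.4,1,0,50],
    [0,0,0.05,0.4,1,0,50],
    [0,0,0.05,0.4,1,0,50]
  ]
}}

```text
time: 1.65
tool_pos: [0.379, -0.3051, 0.2263]
eef_rot: [0.853, 0.521, -0.003, -0.002]
force: [0.6, 0.0, -0.9]
gripper_width: 0.0499
```

Request:
{"fn": "send_rows", "kwargs": {
  "deltas": [
    [0,0,0.05,0.4,1,0,40],
    [0,0,0.05,0.4,1,0,40],
    [0,0,0.05,0.4,1,0,40],
    [0,0,0.05,0.4,1,0,40],
    [0,0,0.05,0.4,1,0,40]
  ]
}}

```text
time: 2.15
tool_pos: [0.4296, -0.1747, 0.2261]
eef_rot: [0.779, 0.627, -0.004, -0.002]
force: [0.7, -0.4, -0.3]
gripper_width: 0.0401
```

Request:
{"fn": "send_rows", "kwargs": {
  "deltas": [
    [0,0,0.05,0.4,1,0,40],
    [0,0,0.05,0.4,1,0,40],
    [0,0,0.05,0.4,1,0,40],
    [0,0,0.05,0.4,1,0,40],
    [0,0,0.05,0.4,1,0,40]
  ]
}}

```text
time: 2.65
tool_pos: [0.4802, -0.0446, 0.2259]
eef_rot: [0.691, 0.723, -0.004, -0.001]
force: [-0.1, 0.1, 0.7]
gripper_width: 0.0399
```

Request:
{"fn": "send_rows", "kwargs": {
  "deltas": [
    [0,0,0,0.8,0.8,0,40],
    [0,0,0,0.8,0.8,0,40],
    [0,0,0,0,0,0,40]
  ]
}}

```text
time: 2.95
tool_pos: [0.5222, 0.0016, 0.2261]
eef_rot: [0.688, 0.726, -0.003, -0.001]
force: [-0.2, 0.4, 0.3]
gripper_width: 0.0398
```

```bash
python3 - <<'E'
from h import *
c=cam('wrist');im=arm.capture('wrist');cv2.imwrite('pics/w1.png',im[:,:,::-1]);np.save('c1.npy',np.array([*c],dtype=object),allow_pickle=True)
o=arm.get_obs();print(o['tool_pos'],o['q'],o['time'])
E
```

```text
Traceback (most recent call last):
ValueError: could not broadcast input array from shape (3,3) into shape (3,)
```

View pics/w1.png

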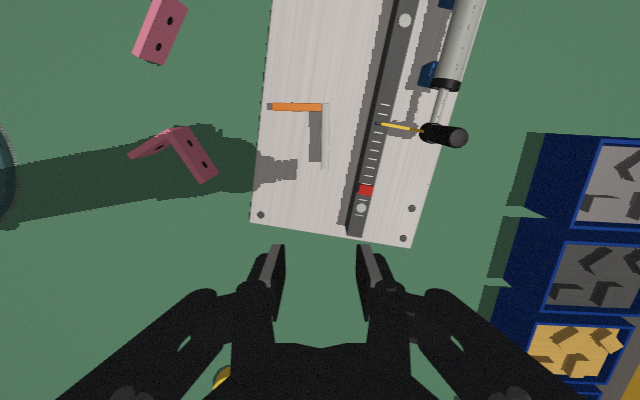

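Wrist view: bracket bend corner near (326,103), orange leg to (268,106), bare leg end about (325,168), red mark (366,190), pointer tip (378,124), knob top (458,138). The fingers do not block the bracket.

```bash
python3 - <<'E'
from h import *
im=cv2.imread('pics/w1.png')[:,:,::-1];crop(im,245,85,395,205,5,'pics/w1c.png')
E
```

```text
(no output)
```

View pics/w1c.png

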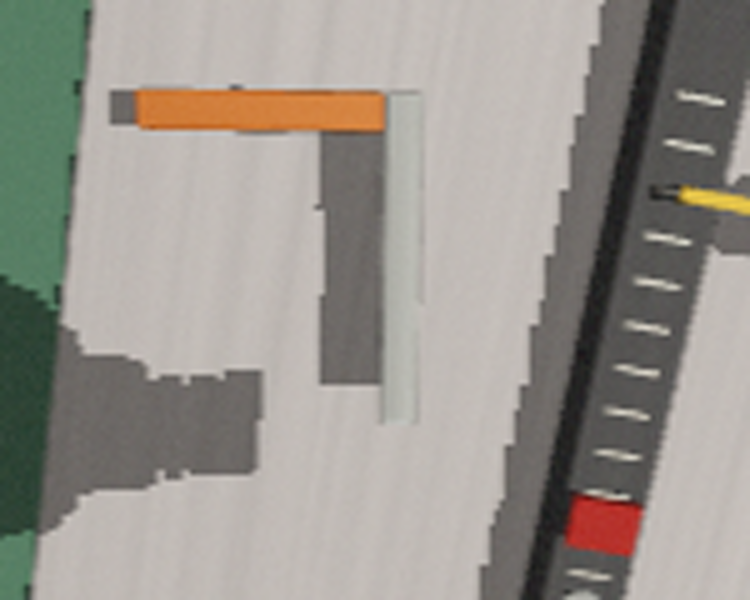

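```bash
python3 - <<'E'
from h import *
c=cam('wrist');f=lambda x,y:(245+x/5-.5,85+y/5-.5)
Q=lambda x,y,z:ray(c,*f(x,y),z)[:2]
d={k:Q(*v) for k,v in dict(bend=(422,91,.062),bo=(418,424,.062),bi=(380,424,.062),oe=(136,91,.062),red=(605,526,.052),ptr=(678,196,.06),bA=(678,0,.047),bB=(549,600,.047)).items()}
for k,v in d.items():print(k,v.round(4))
y=d['bend']-d['bo'];print('len',np.hypot(*y),'bare yaw',np.arctan2(-y[0],y[1]))
x=d['bend']-d['oe'];print('len',np.hypot(*x),'or yaw',np.arctan2(x[1],x[0]))
x=d['bo']-d['bi'];print('thick',np.hypot(*x))
b=d['bA']-d['bB'];print('fixture yaw',np.arctan2(-b[0],b[1]))
o=arm.get_obs();T=R.from_quat(o['eef_rot']).as_matrix();print('tool y',np.arctan2(T[1,1],T[0,1]),T[:,2],o['time'],o['q'])
# point on bar face line
t=(d['bA']+d['bB'])/2;print('bar face pt',t)
g=lambda u,v,z:ray(c,u,v,z)
print('knob',g(458,138,.12))
E
```

```text
bend [0.5224 0.0879]
bo [0.5259 0.0182]
bi [0.5174 0.0177]
oe [0.4632 0.0848]
red [ 0.5716 -0.0057]
ptr [0.5781 0.0698]
bA [0.5759 0.1093]
bB [ 0.5608 -0.0264]
len 0.06983179663881803 bare yaw 0.049307626267460575
len 0.05928102431459036 or yaw 0.05198461914546366
thick 0.0084613138769131
fixture yaw -0.11122953458435818
tool y 0.051105124298588676 [-0.00911119 -0.00443253 -0.99994867] 3.0 [ 0.24323561  0.37370201 -0.4257409   2.05255793  0.22299368  0.76835603
 -0.26824561]
bar face pt [0.56835008 0.04145125]
knob [0.63499771 0.06348495 0.12      ]
```

Checks fit: leg lengths 69.8/59.3 mm against 70/60, thickness 8.5 against 8, bracket yaw +0.050, fixture yaw about -0.12, mark about 76 mm from the pointer. The tool's jaw axis is already aligned (0.051). I move over the bare leg's centre (0.520, 0.053) and descend.

Request:
{"fn": "send_rows", "kwargs": {
  "deltas": [
    [0,0,0,-0.04,0.7,0,40],
    [0,0,0,-0.04,0.7,0,40],
    [0,0,0,0,0.67,0,40],
    [0,0,0,0,0,-0.9,40],
    [0,0,0,0,0,-0.9,40]
  ]
}}

```text
time: 3.5
tool_pos: [0.5163, 0.047, 0.1809]
eef_rot: [0.692, 0.722, -0.006, -0.0]
force: [0.7, 0.1, -0.7]
gripper_width: 0.0397
```

Request:
{"fn": "send_rows", "kwargs": {
  "deltas": [
    [0,0,0,0,0,-0.9,40],
    [0,0,0,0,0,-0.9,40],
    [0,0,0,0,0,0,40]
  ]
}}

```text
time: 3.8
tool_pos: [0.5119, 0.0425, 0.1323]
eef_rot: [0.693, 0.721, -0.01, -0.001]
force: [-1.2, -0.5, 0.3]
gripper_width: 0.0399
```

```bash
python3 - <<'E'
from h import *
c=cam('wrist');im=arm.capture('wrist');cv2.imwrite('pics/w2.png',im[:,:,::-1])
o=arm.get_obs();T=R.from_quat(o['eef_rot']).as_matrix();print(o['tool_pos'],'tool y',np.arctan2(T[1,1],T[0,1]),T[:,2],o['time'])
E
```

```text
[0.51279326 0.04254203 0.13347101] tool y 0.03912839547700836 [-0.01351133 -0.01241377 -0.99983166] 3.85
```

View pics/w2.png

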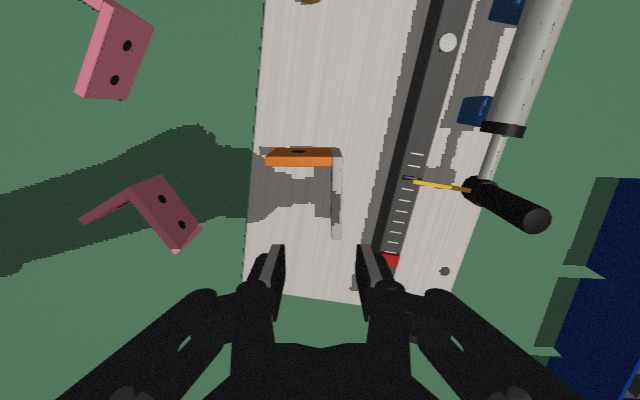

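```bash
python3 - <<'E'
from h import *
c=cam('wrist')
im=cv2.imread('pics/w2.png')[:,:,::-1]
crop(im,250,130,410,270,5,'pics/w2c.png')
for p in((342,152),(341.5,238.5),(332,238.5),(266,156)):print(ray(c,*p,.062).round(4))
E
```

```text
[0.5256 0.093  0.062 ]
[0.53   0.0204 0.062 ]
[0.522 0.02  0.062]
[0.4676 0.0875 0.062 ]
```

View pics/w2c.png

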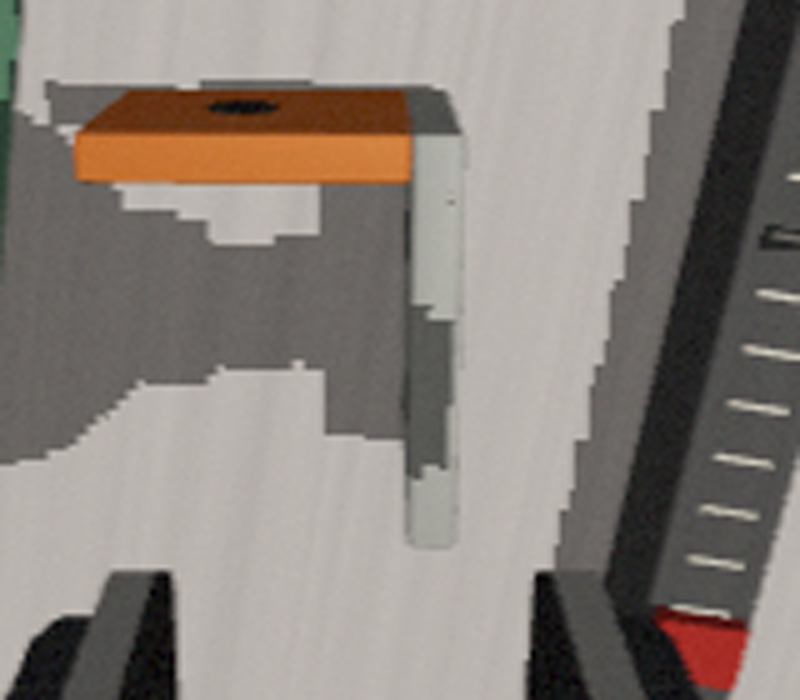

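Request:
{"fn": "send_rows", "kwargs": {
  "deltas": [
    [0.012,-0.013,0.01,0.4,0.45,-0.4,40],
    [0.002,-0.002,0.003,0.05,0.05,-0.8,40],
    [0.002,-0.002,0.003,0.05,0.05,-0.8,40],
    [0.002,-0.002,0.002,0.05,0.05,-0.8,40],
    [0,0,0,0,0,0,40]
  ]
}}

```text
time: 4.35
tool_pos: [0.5344, 0.06, 0.0658]
eef_rot: [0.687, 0.727, 0.012, 0.004]
force: [0.5, -0.2, 0.1]
gripper_width: 0.0401
```

```bash
cat > s.py <<'E'
from h import *
import sys
def st():
    o=arm.get_obs();T=R.from_quat(o['eef_rot']).as_matrix();print(round(o['time'],2),o['tool_pos'].round(4),'tooly',round(np.arctan2(T[1,1],T[0,1]),4),'z',T[:,2].round(4),'F',o['force'].round(1),'w',round(o['gripper_width'],4))
st()
for a in sys.argv[1:]:
    cv2.imwrite('pics/'+a+'.png',arm.capture(a.split('_')[0])[:,:,::-1])
E
python3 s.py
```

```text
4.35 [0.5344 0.06   0.0658] tooly 0.0566 z [ 0.022   0.011  -0.9997] F [ 0.5 -0.2  0.1] w 0.0401
```

Request:
{"fn": "send_rows", "kwargs": {
  "deltas": [
    [-0.011,0.022,-0.006,-0.5,-0.27,0,40],
    [0,0,0,0,0,0,40]
  ]
}}

```text
time: 4.55
tool_pos: [0.5224, 0.0535, 0.0672]
eef_rot: [0.689, 0.725, 0.0, 0.0]
force: [-0.6, -0.9, 0.7]
gripper_width: 0.0399
```

```bash
python3 s.py
```

```text
4.55 [0.5224 0.0535 0.0672] tooly 0.0507 z [ 9.e-04 -2.e-04 -1.e+00] F [-0.6 -0.9  0.7] w 0.0399
```

Request:
{"fn": "send_rows", "kwargs": {
  "deltas": [
    [0,0,0,0.03,0.03,-0.5,40],
    [0,0,0,0.03,0.03,-0.5,40],
    [0,0,0,0.03,0.03,-0.45,40],
    [0,0,0,0,0,0,40]
  ]
}}

```text
time: 4.95
tool_pos: [0.5268, 0.056, 0.0305]
eef_rot: [0.689, 0.724, 0.003, 0.002]
force: [-0.4, -0.0, 0.1]
gripper_width: 0.0397
```

```bash
python3 s.py wrist_3
```

```text
4.95 [0.5268 0.056  0.0305] tooly 0.0498 z [ 0.0065  0.0011 -1.    ] F [-0.4 -0.   0.1] w 0.0397
```

View pics/wrist_3.png

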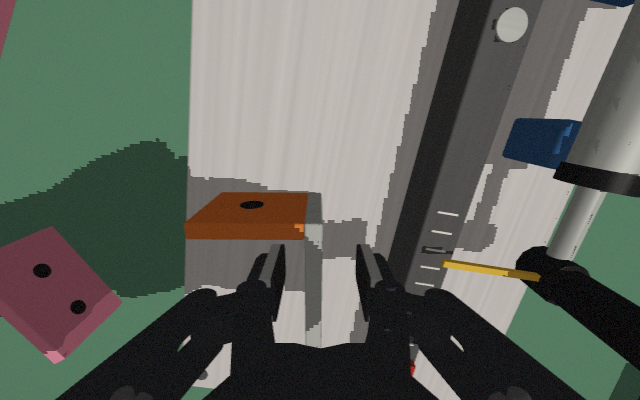

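The bare leg is between the fingers (leg at column ~314, finger middle ~320). I shift 5 mm in -x and close.

Request:
{"fn": "send_rows", "kwargs": {
  "deltas": [
    [0,0.006,0,-0.2,-0.08,0,40],
    [0,0,0,0,0,0,0],
    [0,0,0,0,0,0,0],
    [0,0,0,0,0,0,0],
    [0,0,0,0,0,0,0]
  ],
  "squeeze": 40
}}

```text
time: 5.5
tool_pos: [0.5217, 0.0539, 0.0311]
eef_rot: [0.689, 0.724, 0.001, -0.0]
force: [0.2, 0.7, -2.3]
gripper_width: 0.0075
```

```bash
python3 s.py
```

```text
5.5 [0.5217 0.0539 0.0311] tooly 0.0496 z [ 8.0e-04  1.3e-03 -1.0e+00] F [ 0.2  0.7 -2.3] w 0.0075
```

Request:
{"fn": "send_rows", "kwargs": {
  "deltas": [
    [0,0,0,0,0,0.16,0],
    [0,0,-0.1,0,0,0,0],
    [0,0,-0.12,0,0,0,0],
    [0,0,-0.12,0,0,0,0],
    [0,0,-0.12,0,0,0,0]
  ]
}}

```text
time: 6.0
tool_pos: [0.52, 0.0531, 0.0355]
eef_rot: [0.841, 0.541, -0.0, -0.001]
force: [0.0, -0.0, -3.7]
gripper_width: 0.007
```

```bash
python3 s.py;python3 -c "
from h import *;print(arm.get_obs()['q'])"
```

```text
6.0 [0.52   0.0531 0.0355] tooly -0.4281 z [-0.0017  0.0019 -1.    ] F [ 0.  -0.  -3.7] w 0.007
[-0.08690674  0.66104341 -0.1366796   2.17361599  0.25965491  0.3228973
 -0.8700494 ]
```

Request:
{"fn": "send_rows", "kwargs": {
  "deltas": [
    [0,0,-0.13,0,0,0,0],
    [0,0,-0.13,0,0,0,0],
    [0,0,-0.13,0,0,0,0],
    [0,0,-0.13,0,0,0,0],
    [0,0,-0.13,0,0,0,0]
  ]
}}

```text
time: 6.5
tool_pos: [0.5182, 0.0534, 0.036]
eef_rot: [0.973, 0.231, -0.001, -0.002]
force: [0.1, -0.2, -3.3]
gripper_width: 0.0071
```

Request:
{"fn": "send_rows", "kwargs": {
  "deltas": [
    [0,0,-0.13,0,0,0,0],
    [0,0,-0.13,0,0,0,0],
    [0,0,-0.13,0,0,0,0],
    [0,0,-0.13,0,0,0,0],
    [0,0,0,0,0,0,0]
  ]
}}

```text
time: 7.0
tool_pos: [0.5161, 0.0548, 0.0363]
eef_rot: [0.999, -0.038, -0.002, -0.004]
force: [-0.1, 1.1, -2.9]
gripper_width: 0.0075
```

```bash
python3 s.py wrist_4 top_4 scene_4; python3 - <<'E'
from h import *
im=cv2.imread('pics/top_4.png')[:,:,::-1];crop(im,205,145,330,240,6,'pics/top4c.png')
im=cv2.imread('pics/scene_4.png')[:,:,::-1];crop(im,265,195,400,320,4.5,'pics/scene4c.png')
E
```

```text
7.0 [0.5161 0.0548 0.0363] tooly -1.6459 z [-0.0038  0.0076 -1.    ] F [-0.1  1.1 -2.9] w 0.0075
```

View pics/wrist_4.png

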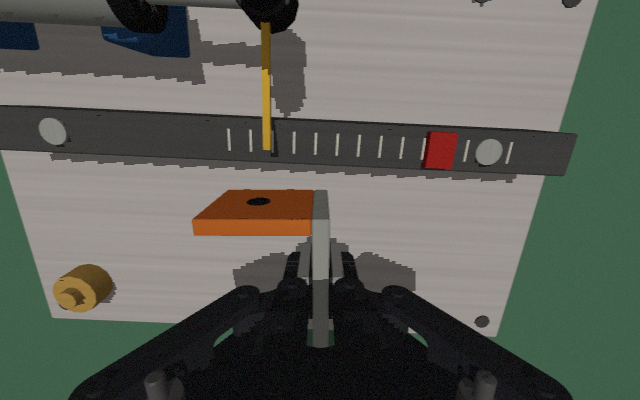

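View pics/scene4c.png

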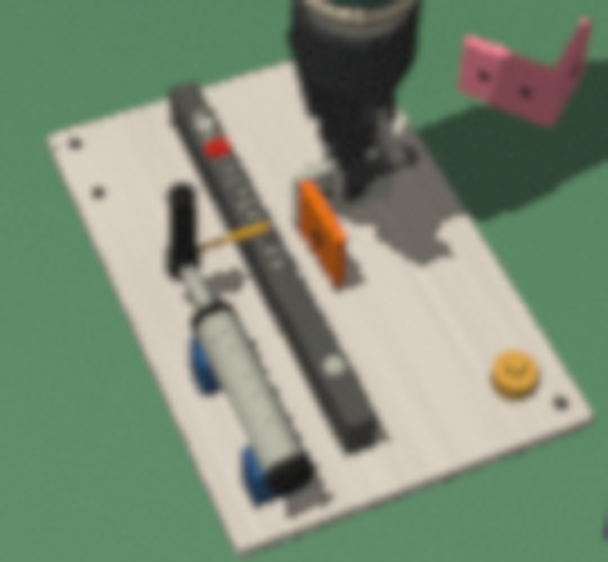

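The wrist view shows the orange outer face facing the bar, its top edge about (203,218)-(312,219), and the bar's near edge about (0,150)-(565,175). I fit both lines for the remaining angle and gap.

```bash
python3 - <<'E'
from h import *
c=cam('wrist');im=cv2.imread('pics/wrist_4.png');crop(im[:,:,::-1],180,120,340,245,5,'pics/w4c.png')
hsv=cv2.cvtColor(im,cv2.COLOR_BGR2HSV);g=hsv[:,:,2].astype(int)
# orange bright top strip upper edge per column
pts=[]
for u in range(205,308):
    col=hsv[:,u];m=np.where((col[:,0]>5)&(col[:,0]<20)&(col[:,1]>120)&(col[:,2]>170))[0]
    m=m[(m>205)&(m<240)]
    if len(m):pts.append((u,m.min()-.5))
pts=np.array(pts);l=np.polyfit(pts[:,0],pts[:,1],1);print(l,np.abs(np.polyval(l,pts[:,0])-pts[:,1]).max())
A=ray(c,205,np.polyval(l,205),.067);B=ray(c,308,np.polyval(l,308),.067);print(A,B,'or line yaw',np.arctan2((A-B)[1],(A-B)[0])-np.pi/2)
pb=[]
for u in list(range(80,195))+list(range(215,410))+list(range(470,550)):
    m=np.where((g[100:185,u]<95)&(hsv[100:185,u,1]<60))[0]+100
    if len(m):pb.append((u,m.max()+.5))
pb=np.array(pb);
for i in range(5):
    k=np.polyfit(pb[:,0],pb[:,1],1);r=np.polyval(k,pb[:,0])-pb[:,1];pb=pb[np.abs(r)<max(1,2*np.std(r))]
print(k,len(pb),np.std(r))
C=ray(c,100,np.polyval(k,100),.047);D=ray(c,500,np.polyval(k,500),.047);yb=np.arctan2((C-D)[1],(C-D)[0])-np.pi/2;print(C,D,'bar yaw',yb)
n=np.array([np.cos(yb),np.sin(yb)]);print('gap A,B',(C-A)[:2]@n,(C-B)[:2]@n)
E
```

```text
[-1.07279693e-02  2.24458621e+02] 1.2061302681993311
[0.55264015 0.10255829 0.067     ] [0.55005617 0.05783874 0.067     ] or line yaw -0.057717742863343524
[4.69641015e-02 1.57120458e+02] 345 0.9720012713577882
[0.57938094 0.15613931 0.047     ] [ 0.55668852 -0.03515755  0.047     ] bar yaw -0.11807232545403656
gap A,B 0.02024286109002565 0.01754097027184556
```

View pics/w4c.png

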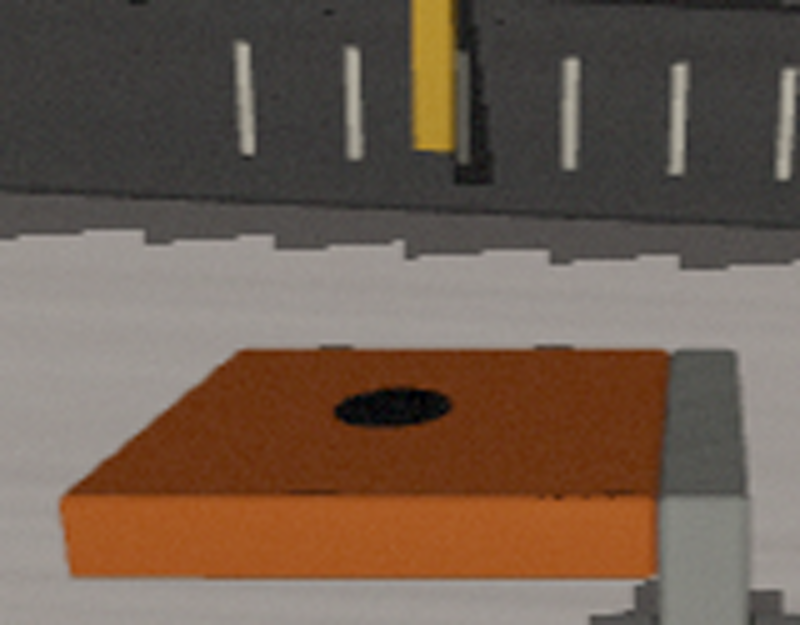

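```bash
python3 - <<'E'
from h import *
c=cam('wrist')
A=ray(c,192,218.7,.067);B=ray(c,311.5,218.7,.067);yo=np.arctan2(-(A-B)[0],(A-B)[1]);print(A,B,yo)
C=ray(c,180,157.4,.047);D=ray(c,565,176,.047);yb=np.arctan2(-(C-D)[0],(C-D)[1]);print(C,D,yb)
n=np.array([np.cos(yb),np.sin(yb)]);print('gap A,B',(C-A)[:2]@n,(C-B)[:2]@n)
E
```

```text
[0.55467229 0.10785418 0.067     ] [0.55108829 0.05623362 0.067     ] -0.06931861362692081
[0.57875335 0.11737848 0.047     ] [ 0.55680228 -0.0659532   0.047     ] -0.11916689970148164
gap A,B 0.022777975930202306 0.020199653121660218
```

Request:
{"fn": "send_rows", "kwargs": {
  "deltas": [
    [-0.004,-0.002,-0.024,0.2,0,0,0],
    [-0.004,-0.002,-0.024,0.2,-0.03,0,0],
    [0,0,0,0.16,-0.04,0,0],
    [0,0,0,0,0,0,0]
  ]
}}

```text
time: 7.55
tool_pos: [0.5321, 0.0528, 0.0364]
eef_rot: [0.998, -0.061, 0.001, -0.0]
force: [0.5, -0.3, -2.2]
gripper_width: 0.0074
```

```bash
python3 s.py wrist_5; python3 - <<'E'
from h import *
im=cv2.imread('pics/wrist_5.png')[:,:,::-1];crop(im,160,120,340,245,4.4,'pics/w5c.png')
E
```

```text
7.55 [0.5321 0.0528 0.0364] tooly -1.6923 z [ 0.0019  0.     -1.    ] F [ 0.5 -0.3 -2.2] w 0.0074
```

View pics/w5c.png

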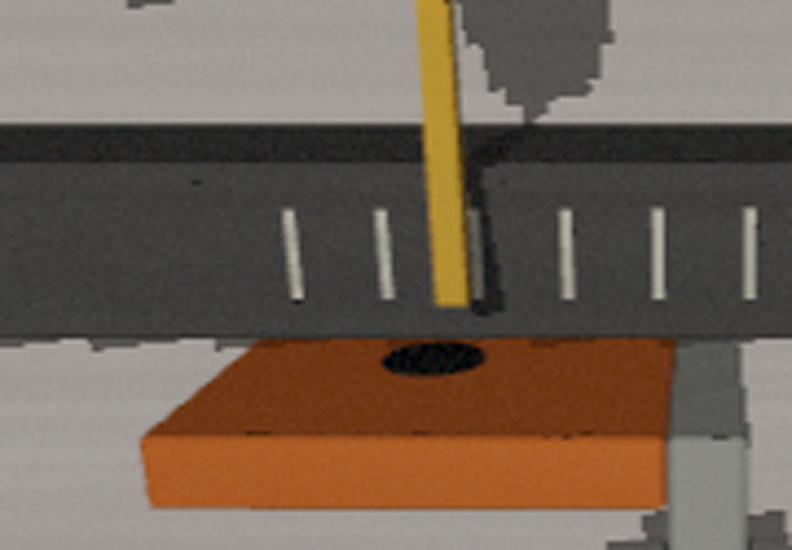

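```bash
python3 - <<'E'
from h import *
c=cam('wrist')
A=ray(c,240,218.6,.067);B=ray(c,240,196.3,.047)
print(A,B,(B-A)[:2]@[.993,-.119])
E
```

```text
[0.56988194 0.08368454 0.067     ] [0.57454241 0.08823308 0.047     ] 0.004086569434282272
```

Request:
{"fn": "send_rows", "kwargs": {
  "deltas": [
    [0,0,0,0,0,-0.1,0],
    [0,0,0,0,0,-0.1,0],
    [0,0,0,0,0,0,0]
  ]
}}

```text
time: 7.9
tool_pos: [0.5315, 0.0529, 0.0311]
eef_rot: [0.998, -0.061, 0.001, -0.0]
force: [-0.3, 0.6, -1.1]
gripper_width: 0.0071
```

```bash
python3 s.py
```

```text
7.9 [0.5315 0.0529 0.0311] tooly -1.692 z [ 1.1e-03  3.0e-04 -1.0e+00] F [-0.3  0.6 -1.1] w 0.0071
```

Request:
{"fn": "send_rows", "kwargs": {
  "deltas": [
    [0,0,0,0.1,-0.012,-0.02,0],
    [0,0,0,0.08,-0.01,0,0],
    [0,0,0,0.04,0,0,0]
  ]
}}

```text
time: 8.2
tool_pos: [0.533, 0.0527, 0.0314]
eef_rot: [0.998, -0.06, -0.003, -0.001]
force: [0.2, -0.7, -2.6]
gripper_width: 0.0073
```

```bash
python3 s.py
```

```text
8.2 [0.533  0.0527 0.0314] tooly -1.6915 z [-0.0068  0.0015 -1.    ] F [ 0.2 -0.7 -2.6] w 0.0073
```

Request:
{"fn": "send_rows", "kwargs": {
  "deltas": [
    [0,-0.007,0,0.1,-0.012,-0.02,0],
    [0,0,0,0.1,-0.012,-0.02,0],
    [0,0,0,0.1,-0.012,0,0]
  ]
}}

```text
time: 8.5
tool_pos: [0.5348, 0.0524, 0.0315]
eef_rot: [0.998, -0.06, -0.006, -0.001]
force: [-1.3, 0.4, -0.4]
gripper_width: 0.0072
```

```bash
python3 s.py
```

```text
8.5 [0.5348 0.0524 0.0315] tooly -1.6901 z [-0.0111  0.0031 -0.9999] F [-1.3  0.4 -0.4] w 0.0072
```

Request:
{"fn": "send_rows", "kwargs": {
  "deltas": [
    [0.003,-0.011,0,0.05,-0.006,-0.03,0],
    [0,0,0,0,0,0,0]
  ]
}}

```text
time: 8.7
tool_pos: [0.5358, 0.0524, 0.0311]
eef_rot: [0.998, -0.059, 0.0, -0.003]
force: [-0.4, -0.7, -0.6]
gripper_width: 0.0073
```

```bash
python3 s.py wrist_6; python3 - <<'E'
from h import *
im=cv2.imread('pics/wrist_6.png')[:,:,::-1];crop(im,160,120,340,245,4.4,'pics/w6c.png')
E
```

```text
8.7 [0.5358 0.0524 0.0311] tooly -1.6899 z [ 5.0e-04  6.6e-03 -1.0e+00] F [-0.4 -0.7 -0.6] w 0.0073
```

View pics/w6c.png

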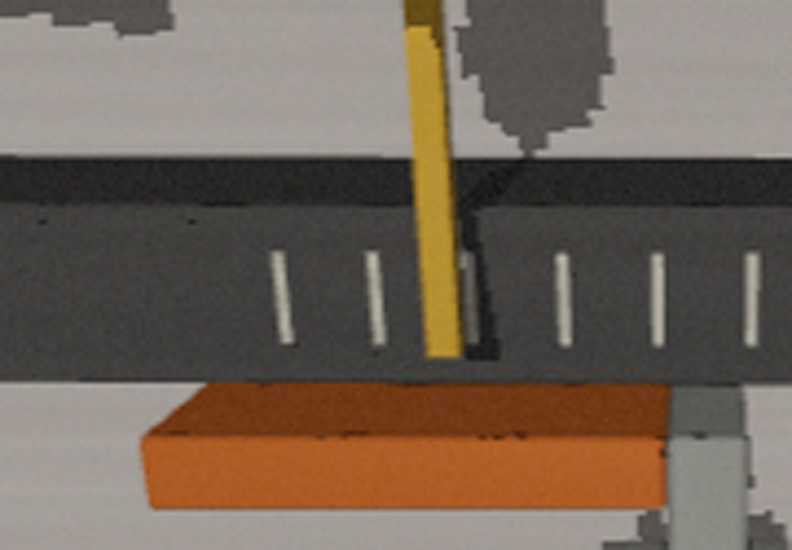

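```bash
python3 - <<'E'
from h import *
c=cam('wrist')
for u in(200,300):
    A=ray(c,u,218.6,.062);B=ray(c,u,206.3,.047);print((B-A)[:2]@[.993,-.119])
E
```

```text
0.0004905449008917842
0.0004952932996573842
```

Request:
{"fn": "send_rows", "kwargs": {
  "deltas": [
    [-0.006,0,0,0.1,-0.012,-0.02,0],
    [0,0,0,0.1,-0.012,0,0],
    [0,0,0,0,0,0,0]
  ]
}}

```text
time: 9.05
tool_pos: [0.5358, 0.0525, 0.0313]
eef_rot: [0.998, -0.059, -0.005, -0.001]
force: [0.1, -0.6, 0.3]
gripper_width: 0.0075
```

```bash
python3 s.py
```

```text
9.05 [0.5358 0.0525 0.0313] tooly -1.6891 z [-0.0099  0.0017 -0.9999] F [ 0.1 -0.6  0.3] w 0.0075
```

Request:
{"fn": "send_rows", "kwargs": {
  "deltas": [
    [0,-0.01,0,0,0,-0.04,0],
    [0,0,0,0,0,0,0],
    [0,0,0,0,0,0,12],
    [0,0,0,0,0,0,25],
    [0,0,0,0,0,0,40]
  ]
}}

```text
time: 9.55
tool_pos: [0.5388, 0.0521, 0.0309]
eef_rot: [0.998, -0.06, 0.003, -0.001]
force: [-0.8, -0.2, -0.2]
gripper_width: 0.0385
```

```bash
python3 s.py wrist_7; python3 - <<'E'
from h import *
im=cv2.imread('pics/wrist_7.png')[:,:,::-1];crop(im,160,120,400,300,3.3,'pics/w7c.png')
E
```

```text
9.55 [0.5388 0.0521 0.0309] tooly -1.6899 z [ 0.0064  0.0012 -1.    ] F [-0.8 -0.2 -0.2] w 0.0385
```

View pics/w7c.png

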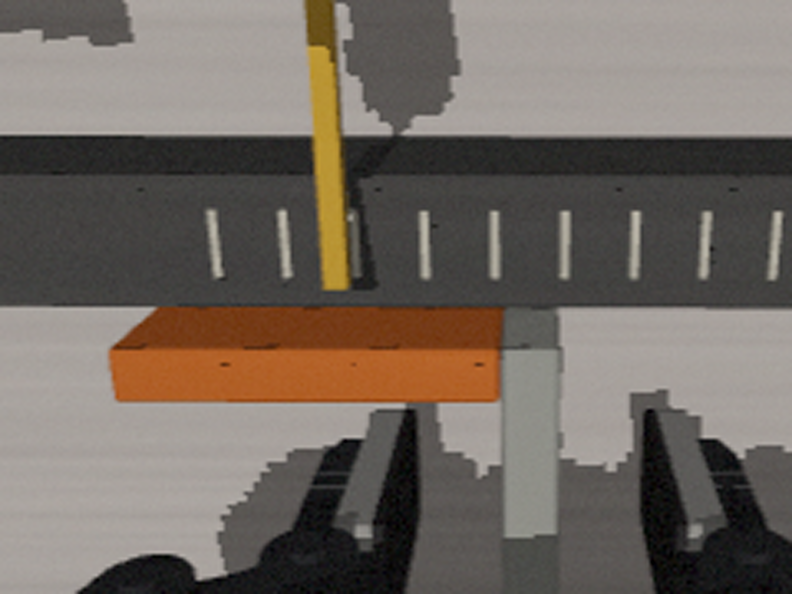

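Bracket let go and flush: orange edge parallel to the bar edge. I retreat straight up, then go toward the knob.

Request:
{"fn": "send_rows", "kwargs": {
  "deltas": [
    [0,0,0,0,0,0.4,40],
    [0,0,0,0,0,0.5,40],
    [0,0,0,0,0,0.6,40],
    [0,0,0,0,0,0.9,40],
    [0,0,0,0,0,0.9,45]
  ]
}}

```text
time: 10.1
tool_pos: [0.5376, 0.0517, 0.1165]
eef_rot: [0.998, -0.06, 0.001, -0.0]
force: [0.1, 0.7, -1.0]
gripper_width: 0.0449
```

Request:
{"fn": "send_rows", "kwargs": {
  "deltas": [
    [0,0,0,0,0,0.9,45],
    [0,0,0,0,0,0.9,45],
    [0,0,0,0,0,0.5,45],
    [0,0,0,0.3,0.1,0,45],
    [0,0,0,0,0,0,45]
  ]
}}

```text
time: 10.6
tool_pos: [0.548, 0.0545, 0.1849]
eef_rot: [0.998, -0.06, 0.007, -0.002]
force: [0.1, -0.5, -0.4]
gripper_width: 0.0452
```

```bash
python3 s.py wrist_8
```

```text
10.6 [0.548  0.0545 0.1849] tooly -1.691 z [ 0.0151  0.0034 -0.9999] F [ 0.1 -0.5 -0.4] w 0.0452
```

View pics/wrist_8.png

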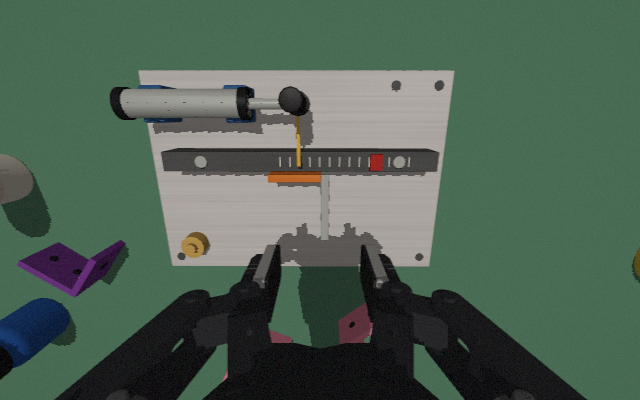

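The bracket stands with its orange leg against the bar. Plate corners (140,70), (453,70), (430,266), (172,266), knob top (290,100), red mark (377,162).

```bash
python3 - <<'E'
from h import *
c=cam('wrist');im=cv2.imread('pics/wrist_8.png');crop(im[:,:,::-1],240,75,440,185,4,'pics/w8c.png')
hsv=cv2.cvtColor(im,cv2.COLOR_BGR2HSV)
P=np.array([ray(c,*p,.012) for p in((139.5,70),(453,70),(430,266.5),(172,266))]);t,a,e=fixfit(P);print(t,a,e)
Rm=np.array([[np.cos(a),-np.sin(a)],[np.sin(a),np.cos(a)]])
F=lambda u,v,z:(ray(c,u,v,z)[:2].round(4),(Rm.T@(ray(c,u,v,z)[:2]-t)).round(4))
m=(((hsv[:,:,0]<6)|(hsv[:,:,0]>174))&(hsv[:,:,1]>150)&(hsv[:,:,2]>120)).astype(np.uint8);m[:, :350]=0;m[:145]=0;m[180:]=0
ys,xs=np.where(m);print('red',xs.mean(),ys.mean(),xs.min(),xs.max(),ys.min(),ys.max(),F(xs.mean(),ys.mean(),.052))
print('knob',F(290,100,.12)); print('or',F(268,174.5,.062),F(321,174.5,.062))
print('ptr',F(299,166,.06))
E
```

```text
[0.57165379 0.07211416] -0.11935322037824617 [0.00238737 0.00268407 0.00039816 0.00049893]
red 376.3492063492063 162.36507936507937 370 382 155 170 (array([ 0.5726, -0.0044]), array([ 0.0101, -0.0758]))
knob (array([0.6362, 0.0654]), array([0.0648, 0.001 ]))
or (array([0.5751, 0.1026]), array([-0.0002,  0.0307])) (array([0.569 , 0.0515]), array([-0.0002, -0.0208]))
ptr (array([0.5794, 0.0717]), array([0.0078, 0.0005]))
```

View pics/w8c.png

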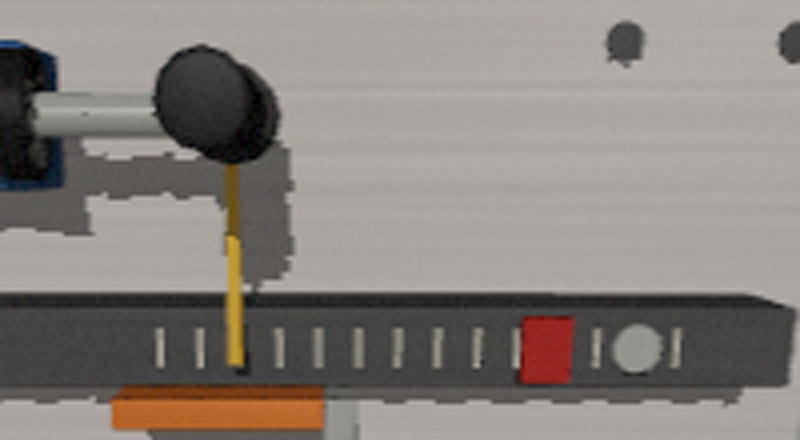

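Orange edge at fixture x = -0.0002; the mark is 76 mm from the rest pointer; knob at (0.6365, 0.066). I move over the knob.

Request:
{"fn": "send_rows", "kwargs": {
  "deltas": [
    [-0.003,0.015,0,0.8,0.1,0,45],
    [0,0,0,0.9,0.12,0,45],
    [0,0,0,0.9,0.12,0,45],
    [0,0,0,0.8,0.1,0,45],
    [0,0,0,0,0,0,45]
  ]
}}

```text
time: 11.15
tool_pos: [0.6298, 0.0649, 0.1792]
eef_rot: [0.998, -0.06, -0.007, 0.001]
force: [-0.1, -0.3, -0.9]
gripper_width: 0.0453
```

```bash
python3 s.py
```

```text
11.15 [0.6298 0.0649 0.1792] tooly -1.6915 z [-0.0143 -0.0018 -0.9999] F [-0.1 -0.3 -0.9] w 0.0453
```

Request:
{"fn": "send_rows", "kwargs": {
  "deltas": [
    [0.002,-0.014,0,0.26,0.04,-0.5,45],
    [0,0,0,0,0,-0.6,45],
    [0,0,0,0,0,0,45]
  ]
}}

```text
time: 11.45
tool_pos: [0.6323, 0.0652, 0.1476]
eef_rot: [0.998, -0.06, -0.004, 0.001]
force: [-0.7, 0.0, -0.2]
gripper_width: 0.0455
```

```bash
python3 s.py wrist_9
```

```text
11.45 [0.6323 0.0652 0.1476] tooly -1.6918 z [-8.1e-03 -9.0e-04 -1.0e+00] F [-0.7  0.  -0.2] w 0.0455
```

View pics/wrist_9.png

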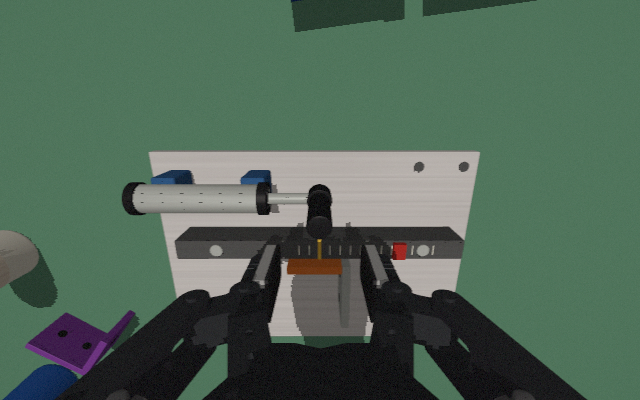

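```bash
python3 - <<'E'
from h import *
c=cam('wrist');print(ray(c,320,228,.12),proj(c,arm.get_obs()['tool_pos']))
E
```

```text
[0.63733497 0.0651939  0.12      ] [[321.02490059 254.97168054]]
```

Request:
{"fn": "send_rows", "kwargs": {
  "deltas": [
    [0.001,-0.008,0,0.14,0.02,-0.5,45],
    [0,0,0,0.04,0,-0.6,45],
    [0,0,0,0.02,0,-0.6,45],
    [0,0,0,0.02,0,-0.6,45],
    [0,0,0,0,0,0,45]
  ]
}}

```text
time: 12.0
tool_pos: [0.637, 0.0656, 0.0863]
eef_rot: [0.998, -0.061, 0.0, -0.0]
force: [-0.6, -0.3, -0.0]
gripper_width: 0.0451
```

```bash
python3 s.py wrist_10
```

```text
12.0 [0.637  0.0656 0.0863] tooly -1.6921 z [ 4.e-04  5.e-04 -1.e+00] F [-0.6 -0.3 -0. ] w 0.0451
```

View pics/wrist_10.png

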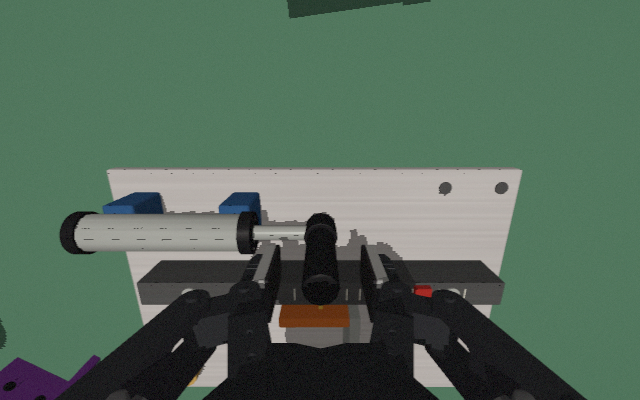

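The knob is centred between the fingers. I close with a firm squeeze.

Request:
{"fn": "send_rows", "kwargs": {
  "deltas": [
    [0,0,0,0,0,-0.15,30],
    [0,0,0,0,0,0,0],
    [0,0,0,0,0,0,0],
    [0,0,0,0,0,0,0],
    [0,0,0,0,0,0,0]
  ],
  "squeeze": 80
}}

```text
time: 12.55
tool_pos: [0.6381, 0.0654, 0.0836]
eef_rot: [0.998, -0.061, 0.001, -0.0]
force: [1.1, -0.1, -4.4]
gripper_width: 0.0165
```

```bash
python3 s.py
```

```text
12.55 [0.6381 0.0654 0.0836] tooly -1.6922 z [ 2.9e-03  4.0e-04 -1.0e+00] F [ 1.1 -0.1 -4.4] w 0.0165
```

Request:
{"fn": "send_rows", "kwargs": {
  "deltas": [
    [0,0,0,-0.048,-0.4,0,0],
    [0,0,0,-0.072,-0.6,0,0],
    [0,0,0,-0.072,-0.6,0,0],
    [0,0,0,-0.072,-0.6,0,0],
    [0,0,0,0,0,0,0]
  ]
}}

```text
time: 13.05
tool_pos: [0.6332, 0.0244, 0.0836]
eef_rot: [0.998, -0.056, 0.003, -0.009]
force: [1.7, 5.7, -4.4]
gripper_width: 0.016
```

```bash
python3 s.py
```

```text
13.05 [0.6332 0.0244 0.0836] tooly -1.6819 z [ 0.0065  0.0173 -0.9998] F [ 1.7  5.7 -4.4] w 0.016
```

Request:
{"fn": "send_rows", "kwargs": {
  "deltas": [
    [-0.015,0.005,-0.008,-0.072,-0.6,0,0],
    [0,0,0,-0.072,-0.6,0,0],
    [0,0,0,-0.04,-0.35,0,0]
  ]
}}

```text
time: 13.35
tool_pos: [0.6303, 0.0019, 0.0836]
eef_rot: [0.998, -0.054, 0.001, -0.01]
force: [2.2, 11.3, -3.6]
gripper_width: 0.0164
```

```bash
python3 s.py
```

```text
13.35 [0.6303 0.0019 0.0836] tooly -1.6789 z [ 0.0035  0.0198 -0.9998] F [ 2.2 11.3 -3.6] w 0.0164
```

Request:
{"fn": "send_rows", "kwargs": {
  "deltas": [
    [-0.03,0.003,-0.02,-0.05,-0.45,0,0],
    [-0.02,0.003,-0.01,-0.04,-0.35,0,0]
  ]
}}

```text
time: 13.55
tool_pos: [0.6294, -0.0058, 0.0836]
eef_rot: [0.998, -0.066, -0.0, 0.008]
force: [0.6, 10.8, -2.2]
gripper_width: 0.0159
```

```bash
python3 s.py wrist_11 top_11 scene_11; python3 s.py; python3 - <<'E'
from h import *
im=cv2.imread('pics/top_11.png')[:,:,::-1];crop(im,205,145,330,240,6,'pics/top11c.png')
im=cv2.imread('pics/scene_11.png')[:,:,::-1];crop(im,265,195,400,320,4.5,'pics/scene11c.png')
E
```

```text
13.55 [ 0.6294 -0.0058  0.0836] tooly -1.7037 z [-0.001  -0.0155 -0.9999] F [ 0.6 10.8 -2.2] w 0.0159
13.7 [ 0.6295 -0.0051  0.0836] tooly -1.7023 z [-9.000e-04 -1.500e-02 -9.999e-01] F [ 1.  10.7 -3.3] w 0.0161
```

View pics/wrist_11.png

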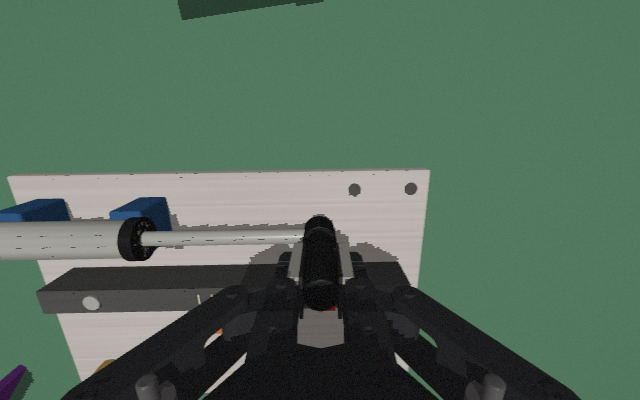

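View pics/scene11c.png

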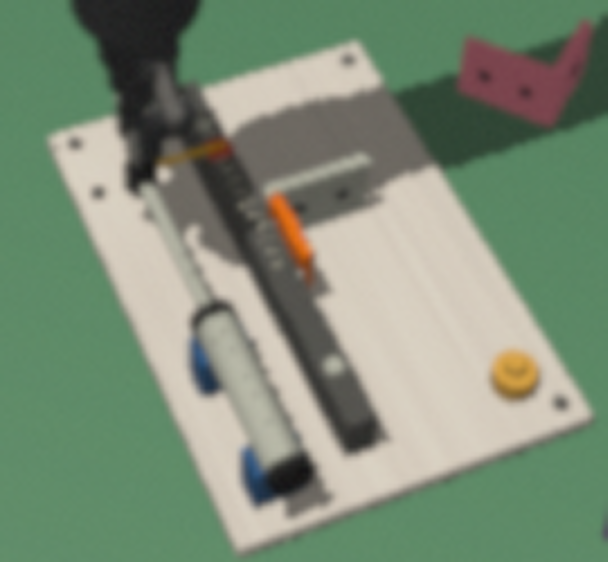

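View pics/top11c.png

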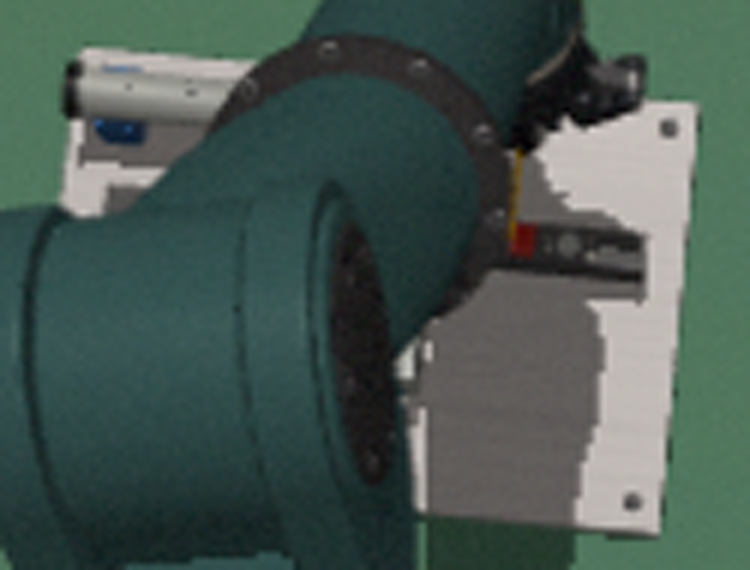

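Request:
{"fn": "send_rows", "kwargs": {
  "deltas": [
    [-0.01,0,0,-0.055,-0.46,0,0]
  ]
}}

```text
time: 13.8
tool_pos: [0.6292, -0.0075, 0.0836]
eef_rot: [0.998, -0.063, 0.001, 0.008]
force: [2.1, 12.1, -3.4]
gripper_width: 0.016
```

```bash
python3 s.py top_12 scene_12 top_13; python3 s.py; python3 - <<'E'
from h import *
im=cv2.imread('pics/top_13.png')[:,:,::-1];crop(im,280,160,320,195,16,'pics/top12c.png')
im=cv2.imread('pics/scene_12.png')[:,:,::-1];crop(im,290,215,340,260,12,'pics/scene12c.png')
E
```

```text
13.8 [ 0.6292 -0.0075  0.0836] tooly -1.6969 z [ 3.000e-04 -1.510e-02 -9.999e-01] F [ 2.1 12.1 -3.4] w 0.016
13.95 [ 0.6291 -0.0084  0.0836] tooly -1.6978 z [ 3.000e-04 -1.560e-02 -9.999e-01] F [ 1.3 10.5 -3.8] w 0.0166
```

View pics/top12c.png

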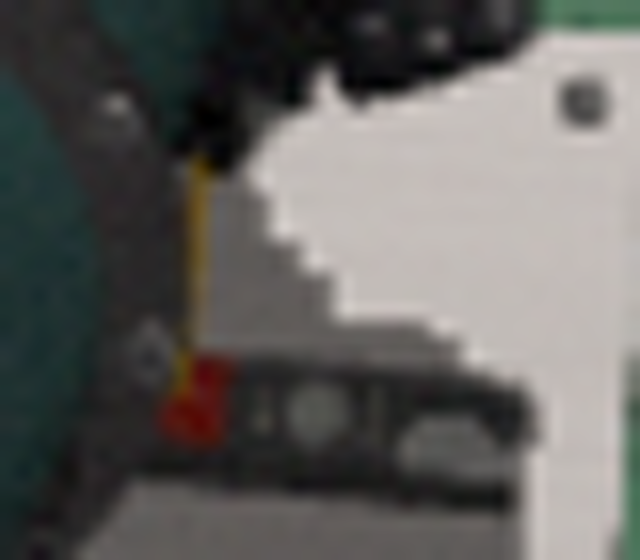

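View pics/scene12c.png

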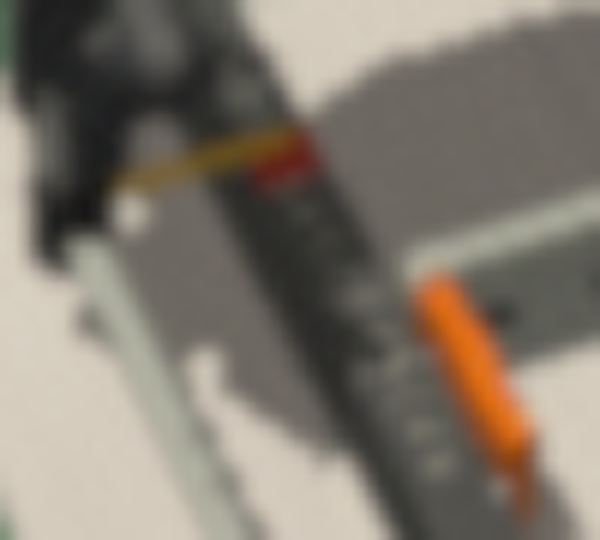

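```bash
python3 - <<'E'
from h import *
a=-.1195;Rm=np.array([[np.cos(a),-np.sin(a)],[np.sin(a),np.cos(a)]]);t=np.array([.573,.0735])
c=cam('top');P=lambda c,u,v,z:Rm.T@(ray(c,u,v,z)[:2]-t)
f=lambda x,y:(280+x/16-.5,160+y/16-.5)
print('top  ptr',P(c,*f(184,380),.06),P(c,*f(197,250),.06),'red',P(c,*f(196,400),.052), 'red from t0',P(c,205+523/6-.5,145+240/6-.5,.052))
c=cam('scene');g=lambda x,y:(290+x/12-.5,215+y/12-.5)
print('scene ptr',P(c,*g(295,137),.06),P(c,*g(150,180),.06))
im=cv2.imread('pics/scene0.png');h=cv2.cvtColor(im,cv2.COLOR_BGR2HSV)
m=(((h[:,:,0]<6)|(h[:,:,0]>174))&(h[:,:,1]>130));ys,xs=np.where(m);s=(xs>300)&(xs<325)&(ys>215)&(ys<240);print(xs[s].mean(),ys[s].mean(),s.sum(),'red',P(c,xs[s].mean(),ys[s].mean(),.051))
E
```

```text
top  ptr [ 0.01101813 -0.07303649] [ 0.03654415 -0.07296282] red [ 0.00902213 -0.07524922] red from t0 [ 0.00899812 -0.07499478]
scene ptr [ 0.00969815 -0.07301007] [ 0.04650175 -0.07389759]
312.5 227.5 20 red [ 0.01325572 -0.07625492]
```

The pointer is about 2–2.5 mm short of the mark's centre. I nudge it and hold with time to settle.

Request:
{"fn": "send_rows", "kwargs": {
  "deltas": [
    [-0.01,0,0,-0.05,-0.42,0,0]
  ]
}}

```text
time: 14.05
tool_pos: [0.629, -0.0099, 0.0836]
eef_rot: [0.998, -0.061, 0.001, 0.008]
force: [1.4, 11.9, -3.4]
gripper_width: 0.0164
```

```bash
python3 s.py top_14 scene_14 wrist_14 top_15; python3 s.py scene_15 top_16; python3 s.py; python3 - <<'E'
from h import *
im=cv2.imread('pics/top_16.png')[:,:,::-1];crop(im,280,160,320,195,16,'pics/top15c.png')
im=cv2.imread('pics/scene_15.png')[:,:,::-1];crop(im,265,195,400,320,4.5,'pics/scene15c.png')
E
```

```text
14.05 [ 0.629  -0.0099  0.0836] tooly -1.6932 z [ 0.0016 -0.0155 -0.9999] F [ 1.4 11.9 -3.4] w 0.0164
14.25 [ 0.6289 -0.0106  0.0836] tooly -1.6937 z [ 0.0016 -0.016  -0.9999] F [ 1.2 11.6 -3. ] w 0.0159
14.35 [ 0.6289 -0.0105  0.0836] tooly -1.6937 z [ 0.0016 -0.016  -0.9999] F [ 1.5 11.2 -3. ] w 0.0163
```

View pics/top15c.png

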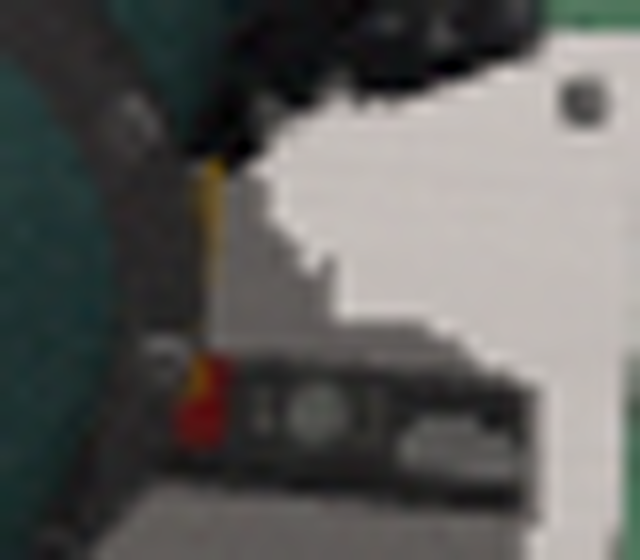

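View pics/scene15c.png

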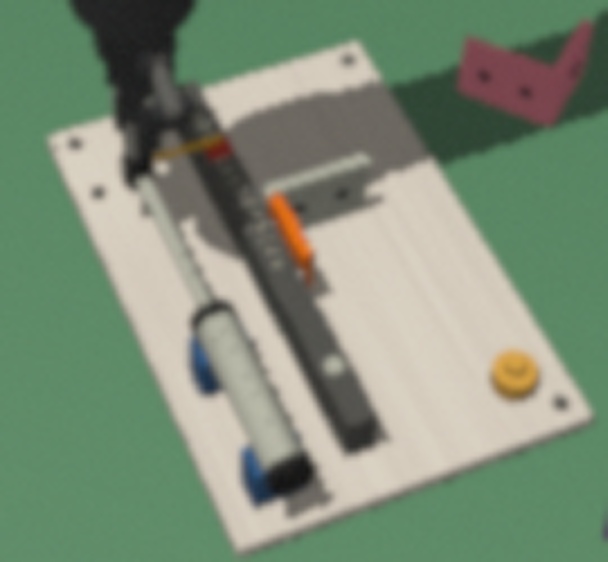

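Both views show the pointer over the mark (estimate -75.3 mm against the mark's -75.0 to -76.3 mm). The pose is steady over 0.3 s and the bracket is unmoved, so I hand in.

```bash
python3 -c "
from bench import arm
print(arm.hand_in())"
```

```text
the job is handed in; nothing more can be done
None
```

I turned the bracket a quarter turn clockwise, pushed it against the bar and let it go. I then pulled the rod out by its knob and handed the job in at about 14.4 s while still holding it. No verdict was reported.

**Bracket:** The last close measurement, taken after release, put the orange face about 0.2 mm from the bar face and parallel to it, centred about 5 mm along the bar. The final scene picture shows it still standing there.

**Pointer:** I estimate it sits at fixture y = -75.3 mm. The mark measured -75.0 to -76.3 mm across the views, so the pointer is within about 1 mm. That estimate is the previous picture measurement plus the last 2 mm move; I did not compute it again from the final picture, though that picture shows the pointer over the mark.

**Hold:** The pose changed by no more than 0.1 mm over the last 0.1 s checked. The sensor read about 11 N against the spring, and I had commanded an 80 N squeeze.

**Disagreements:**
- Views differed by 2–4 mm in absolute position, so I relied on distances measured within one view.
- My first automatic fit of the bar's edge followed its shadow by mistake; I replaced it with hand-read pixels before pushing.
- The hand is tilted about 0.016 rad while holding the knob; I left it that way.

I did not measure the bystanders again at the end.

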